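Stamp the disc and push out the locked die slide

TASK

Stamp the copper disc: push the press's hand lever down to its stop and let it spring all the way back up. Then take the pin punch from the punch stand, use it to hold down the spring catch sunk in the recess of the die slide, and with it push the freed slide out of the press to its stop, with the disc still in its nest. Stand the punch back upright in its pocket, and leave the other stamps, the bottle and the steel block where they are.

Things in the scene. Friction and masses are not known exactly. Their poses are not given: they have to be found in the camera images.
- press: Fixed grey bench stamping press (C-frame). Origin on the bench under the ram axis; +x towards its column, -y the way the slide comes out, +y the lever side. Base 30 mm high, x -70 to 130, y -65 to 65 mm; 96 mm wide feed table under the slide out to y -155. Head x -41 to 125, y -35 to 35, z 155 to 240 mm, spring housing to y -51. Nothing stands above the slide beyond y -55.
- press_lever (a joint): Hand lever, rad: 0 up at rest, 0.9 at the bottom stop. Sprung: it comes back up by itself when let go. Pushing the ball down takes about 3 N at first and 6 to 8 N near the stop. It drives the ram 20 mm down on to the disc.
- lever_ball (a point): Centre of the black ball, 40 mm across, at the end of the lever, 140 mm from the pivot. At rest it lies up and forward (-x of the press) of the pivot at 45 degrees, about 284 mm above the bench; at the stop it is 6.6 degrees below the pivot's level. It moves in the press's xz plane.
- lever_pivot (a point): Point on the lever's pivot axis (the axis is the press's y), in the plane in which the ball's centre swings, 185 mm above the bench.
- press_slide (a joint): Die slide, m: 0 home (locked by the catch), 0.070 out at its stop, moving along the press's -y. The steel bar is 60 mm wide, 180 mm long, 18 mm thick, its top 60 mm above the bench, its underside 42 mm. It stays where it is left and needs about 3 N to push once freed.
- slide_recess (a point): Centre of the mouth, level with the slide's top, of a 14 mm square recess right through the slide near its outer end, 120 mm from the ram axis; moves with the slide. Slide home: the catch's 11 mm round button stands in it, its top 12 mm below the mouth. Under the slide is an open groove 32 mm wide, 12 mm deep: a pin through the recess can travel out with the slide.
- slide_catch (a joint): Spring catch under the slide, m: 0 up, 0.010 fully down; 3.5 N at first, 7 N fully down. It frees the slide when pressed more than 0.006 (18 mm below the mouth) and stays under the slide's solid part once that has moved 12 mm.
- slide_nest (a point): Centre of the floor of the 42 mm square, 4 mm deep nest in the slide that holds the disc; under the ram when the slide is home.
- disc_mid (a point): Centre of the loose copper disc, 40 mm across, 5 mm thick, lying in the nest.
- stand: Fixed blue plastic punch stand, 150 (x) by 50 (y) by 65 mm high, origin at the centre of its underside. Three square pockets, 19 mm wide and 60 mm deep, at x = -45, 0 and 45 mm.
- pin_punch_mid (a point): Centre of the loose steel pin punch, half-way up its 130 mm; z along it, up to the head. 14 mm square shank (faces square to x and y), below it a round nose 8 mm in diameter, 36 mm long. Stands nose down in one of the three pockets, tip 65 mm below this point; its shank shows 70 mm above the stand, twice as much as the stamps. About 160 g.
- pin_punch_tip (a point): Centre of the flat end of the punch's nose.
- stamp_a_mid (a point): Centre of a loose design stamp, 92 mm long, 14 mm square, standing in another pocket and showing 32 mm above the stand.
- stamp_b_mid (a point): Centre of the second such stamp, in the remaining pocket.
- patina: Loose grey bottle, 48 mm across, 115 mm high, origin at the centre of its underside.
- bench_block: Loose steel bench block, 100 by 100 by 30 mm, origin at the centre of its underside.

How it is judged:
On the way, in this order (a step that is already met when the one before it is completed fails the run):
1. the lever is pushed down to its stop (over 0.83 rad) (value of joint press_lever above 0.83 rad), for 0.1 s.
2. the lever is let back up (below 0.1 rad) (value of joint press_lever below 0.1 rad), for 0.1 s.
3. the punch's nose holds the catch down in the recess while the slide is still home (contact force between pin_punch and slide_catch above 1 N and value of joint slide_catch above 0.006 m and value of joint press_slide below 0.015 m), for 0.1 s.
4. the punch, still in the recess, has pushed the slide out to its stop (at least 64 of 70 mm) (value of joint press_slide above 0.064 m and horizontal distance between pin_punch_tip and slide_recess below 0.012 m and z of pin_punch_tip in the frame of slide_recess below 0 m), for 0.1 s.
At the end, for the whole second after the job is handed in: The slide is out at its stop (64 of 70 mm or more) with the disc lying in its nest (centre within 8 mm of the nest's), the lever is up (below 0.1 rad), and the punch stands nose down at the bottom of its pocket in the stand (centre within 6 mm of its full depth), within 0.25 rad of upright (value of joint press_slide above 0.064 m and value of joint press_lever below 0.1 rad and distance between disc_mid and slide_nest below 0.008 m and z of pin_punch_mid in the frame of stand between 0.06 and 0.076 m and x of pin_punch_mid in the frame of stand between -0.06 and 0.06 m and y of pin_punch_mid in the frame of stand between -0.015 and 0.015 m and angle between pin_punch_mid's own z axis and vertical below 0.25 rad); the robot touches nothing.
It fails at once if a design stamp is moved more than 25 mm (distance of any of stamp_a_mid, stamp_b_mid from where it was at the start of the episode above 0.025 m).
It fails at once if the bottle is moved more than 25 mm or tipped over (distance of patina from where it was at the start of the episode above 0.025 m or angle between patina's own z axis and vertical above 0.5 rad).
It fails at once if the steel block is moved more than 25 mm (distance of bench_block from where it was at the start of the episode above 0.025 m).
It fails at once if the disc leaves its nest (distance between disc_mid and slide_nest above 0.012 m).
It also fails if it takes over 72 s, if anything falls off the work surface, if the arm or the gripper's body presses on something with over 40 N, if the wrist force passes 120 N, or if a joint passes its speed limit or range.

ROBOT

A 6-joint arm with a two-finger parallel gripper is mounted at the origin on the work surface. World frame = base frame: x ahead of the robot, y to its left, z up, the work surface at z = 0. Lengths are in m, angles in rad, forces in N, time in s.
With the tool pointing down it reaches from about 0.3 to 1 m from the base axis. Payload 5.1 kg.
Tool frame: the origin (TCP) lies midway between the tips of the shut fingers; the grasp point (between the pads) lies 19 mm behind it; z points along the fingers, y is the line along which they close (so a half turn about z gives the same grasp; the last joint's range is limited). The gripper opens to 95 mm and grips with 3 to 60 N. Pads are 20 mm wide; open, the fingers measure 119 mm over their backs; the gripper's body (75 mm by 180 mm) begins 59 mm behind the grasp point.
Start: joints at [-1.381, 0.124, 1.65, -0, 1.367, -0.083], TCP at [0.175, -0.626, 0.215] pointing down, gripper open.
Joint ranges: [-2.61, 2.61], [-1.02, 2.33], [0.03, 2.71], [-1.35, 4.49], [0.32, 2.68], [-2.91, 2.91]. Speed limits (rad/s): [2.57, 2.57, 3.14, 3.14, 3.14, 3.14].

INTERFACE

Orientations are given as a unit quaternion [w, x, y, z].
In Python, from rig import robot gives the robot as it stands.
- The arm moves only by the tool drive_tool, never from a script. Its argument "rows" is a list that holds one entry, the list of rows, each a list of 5 numbers: the shift along the tool's x, y, z in m, then the turn about the tool's z in rad, then the opening, from 0 (shut) to 1 (fully open). A call has 1 to 5 rows; each row is the pose to reach, as a shift and turn from the pose commanded when the call began, along the tool's axes at that moment; what a row does not reach only later rows make up. A row lasts 1/8 s, in which the tool goes at most 62.5 mm and 10.7 degrees, less where a joint would pass 70% of its speed; a pose out of reach is approached as far as the arm can. A call with a gripper value outside its range is refused whole. The fingers move at their own pace and stop on an object; "force" is the grip in N (left out, the last holds). Time passes only in rows, so rows that repeat a pose let the fingers close. It gives the time, the measured TCP pose, the force, the opening and the grip force at its end, in the units of the state.
- robot.get_obs(): the state, without advancing time (a new reading comes with each control period).
- robot.snapshot(name): name is "side" or "top"; returns a dict with "frame" (400x640x3 uint8, red, green, blue), "range_z" (400x640 float32, m along the optical axis (not along the pixel's ray), 0 where there is no reading), "mtx" (3x3 intrinsics, pixels), "k1" (the pictures are not rectified: a ray, as slopes to the right and down, at radius r is drawn at 1 + k1 r^2 times it, then the intrinsics apply), "position" and "attitude" of the camera in the world. Camera axes: x right, y down, z forward; pixel columns grow to the right and rows downward; lengths in m; the calibration is good to about 2 mm. A picture is of the moment at which its call begins.
- robot.hand_in(): hands the job in; it is judged then, once.
Trained networks look in a picture, given as the dict that the camera call returned (one of the last four; its "shot" number tells which), for a name from the list of things; names that differ only in an ending like _2 or _b are one class to them, and where a whole thing is asked for, a point or a joint stands for the part that bears it (a point fixed in the world has none). Each returns a list of dicts, best first, with "score" (0 to 1); they miss things now and then, are a little off and sometimes report something else, mostly with a low value. They report only what shows in the picture. A call takes as long as a camera call.
- robot.find_in(name, picture): "bbox" ([left, top, width, height] in pixels, round what is visible of it).
- robot.masks_of(name, picture): "pixels" (400x640 bool, what is visible of it) and "bbox" ([left, top, width, height] in pixels, round what is visible of it).
The state is a dict: "t": time; "qpos": joint angles; "dq": joint speeds; "effort": joint torques, N m; "ee_pos": TCP position; "ee_rot": TCP orientation; "ft_force": force on the tool from outside, world axes, zero at the start; "torque": the same for the moment, N m; "finger_gap": opening from 0.0 (shut) to 1.0 (fully open); "grasp_force": force on a finger pad.
Only numpy, scipy, OpenCV 4.12 (cv2) and the standard library are available. Lean on these libraries where they do the work, as an engineer would, in place of code of your own. Each camera call takes 0.05 s, during which the arm holds its last target. There are 200 camera calls.

## Working session

There is one attempt and no reset: what is moved stays moved. The work goes in short steps, Python scripts to look and compute and a tool call to move; the robot and the scene stay as the last step left them, time stands still between calls to the robot, and variables do not carry over. Pictures are saved under pics/ and viewed, at most 10 in all, crops included, and the job is handed in when it is done.

Besides the shell and the picture viewer there is one more tool, called after "Request:" as name(argument=value, ...), one argument or row to a line, values as JSON. drive_tool: Moves the arm, as the interface text tells. Its arguments: {"type":"object","properties":{"rows":{"type":"array","items":{"type":"array","items":{"type":"array","items":{"type":"number"}}}},"force":{"type":"number"}},"required":["rows"]}

```bash
mkdir -p pics; ls; cat > h.py <<'E'
import numpy as np, cv2
from scipy.spatial.transform import Rotation as R
from rig import robot
def cloud(s):
    K=np.array(s['mtx']);z=s['range_z'];h,w=z.shape
    u,v=np.meshgrid(np.arange(w),np.arange(h))
    p=cv2.undistortPoints(np.stack([u,v],-1).reshape(-1,1,2).astype(float),K,np.array([s['k1'],0,0,0.]))
    p=p.reshape(h,w,2)
    # k1 model: drawn = ray*(1+k1 r^2)
    P=np.dstack([p[...,0]*z,p[...,1]*z,z])
    a=np.array(s['attitude']); M=a if a.shape==(3,3) else R.from_quat(a[[1,2,3,0]]).as_matrix()
    W=P@M.T+np.array(s['position']); W[z==0]=np.nan
    return W
def save(s,n,crop=None,f=1):
    im=s['frame'][...,::-1]
    if crop: x,y,w,h=crop; im=im[y:y+h,x:x+w]
    cv2.imwrite('pics/'+n,cv2.resize(im,None,fx=f,fy=f))
E
python3 - <<'E'
from h import *
for n in('top','side'):
    s=robot.snapshot(n); save(s,n+'0.png',f=1.25); print(n,s['position'],s['attitude'],s['k1'],s['mtx'])
    W=cloud(s); np.savez('/tmp/'+n,W=W,f=s['frame'])
    for o in('press','lever_ball','press_slide','slide_recess','stand','pin_punch_mid','stamp_a_mid','patina','bench_block','disc_mid'):
        for d in robot.masks_of(o,s)[:3]:
            m=d['pixels']; q=W[m]; q=q[~np.isnan(q[:,0])]
            print(o,round(d['score'],2),d['bbox'],np.round(np.nanmedian(q,0),3),np.round(np.percentile(q,[2,98],axis=0),3).tolist() if len(q) else '')
print(robot.get_obs())
E
```

```text
pics
top [0.30177237 0.04680799 1.53606903] [ 0.0665691  -0.69577311  0.71150226 -0.07233853] -0.11891336681557423 [[467.96819732   0.         320.88473718]
 [  0.         467.96819732 198.19199227]
 [  0.           0.           1.        ]]
press 0.76 [235.3, 142.8, 88.7, 81.8] [0.602 0.154 0.067] [[0.535, 0.035, 0.021], [0.719, 0.25, 0.298]]
press 0.41 [383.3, 163.2, 15.5, 17.0] [ 0.673 -0.186  0.077] [[0.658, -0.213, 0.007], [0.696, -0.169, 0.118]]
lever_ball 0.78 [236.3, 167.0, 21.6, 43.9] [0.58  0.243 0.254] [[0.527, 0.226, -0.002], [0.66, 0.295, 0.306]]
lever_ball 0.19 [265.1, 187.5, 56.9, 23.6] [0.591 0.105 0.06 ] [[0.564, 0.041, 0.05], [0.625, 0.201, 0.067]]
press_slide 0.8 [278.0, 185.3, 42.8, 28.3] [0.592 0.099 0.06 ] [[0.562, 0.041, 0.048], [0.624, 0.16, 0.067]]
slide_recess 0.83 [267.4, 186.6, 53.7, 23.3] [0.591 0.098 0.06 ] [[0.561, 0.041, 0.048], [0.624, 0.16, 0.067]]
stand 0.67 [410.2, 191.0, 19.1, 52.7] [ 0.523 -0.28   0.064] [[0.457, -0.316, -0.0], [0.603, -0.256, 0.076]]
pin_punch_mid 0.52 [418.7, 197.7, 12.5, 12.0] [ 0.571 -0.292  0.117] [[0.567, -0.301, 0.061], [0
[... 2117 characters left out ...]
21, 0.191, 0.062]]
{'t': 1.1, 'qpos': array([-1.38057528e+00,  1.23788916e-01,  1.65029836e+00, -2.68493462e-05,
        1.36747786e+00, -8.26050104e-02]), 'dq': array([-0.00090983,  0.00074823,  0.00093728, -0.00088154,  0.00046137,
       -0.00086969]), 'effort': array([ 1.76752412e-03, -4.17588973e+01, -3.60229897e+01,  7.75778317e-02,
        4.28180373e-02,  1.68448370e-06]), 'ee_pos': array([ 0.17510558, -0.62596425,  0.21466437]), 'ee_rot': array([ 1.44463380e-05,  9.90709793e-01,  1.35993033e-01, -1.23891648e-05]), 'ft_force': array([ 0.07963612, -1.17276264,  0.83494331]), 'torque': array([-0.03327212,  0.0620458 , -0.03320994]), 'grasp_force': 0.0, 'finger_gap': 0.9990938327694303}
```

View pictures.

View pics/top0.png

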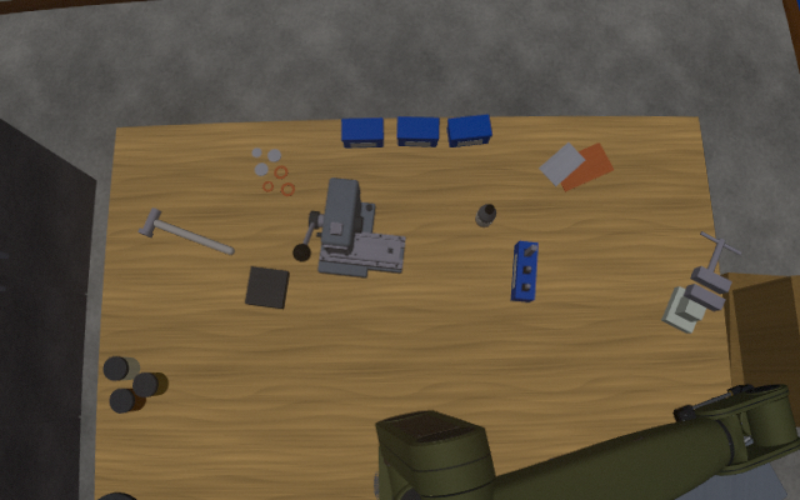

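View pics/side0.png

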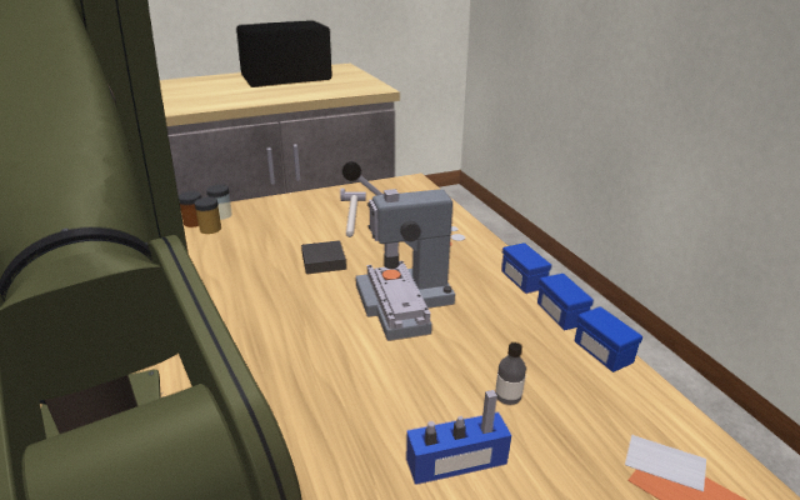

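```bash
python3 - <<'E'
import numpy as np, cv2
for n in('top','side'):
    W=np.load('/tmp/%s.npz'%n)['W']; X,Y,Z=W[...,0],W[...,1],W[...,2]
    def box(m,l):
        p=W[m][:,:2].astype(np.float32)
        if len(p)<4: print(n,l,'few');return
        r=cv2.minAreaRect(p); print(n,l,len(p),np.round(r[0],4),np.round(r[1],4),round(r[2],2),'z',np.median(Z[m]).round(4))
    box((abs(Z-.06)<.004)&(X>.5)&(X<.7)&(Y>0.02)&(Y<.16),'slide')
    box((abs(Z-.065)<.003)&(X>.4)&(X<.65)&(Y<-.2)&(Y>-.36),'stand')
    box((Z>.125)&(Z<.15)&(X>.5)&(X<.65)&(Y<-.2)&(Y>-.36),'punchtop')
    box((Z>.072)&(X>.4)&(X<.65)&(Y<-.2)&(Y>-.36)&(Z<.15)&(X>.55),'punch')
    box((abs(Z-.24)<.01)&(X>.5)&(X<.8)&(Y>0)&(Y<.4),'head')
    box((Z>.26)&(Z<.32)&(X>.4)&(X<.8)&(Y>0.1)&(Y<.4),'ball')
    m=(Z>.265)&(Z<.32)&(X>.4)&(X<.6)&(Y>0.1)&(Y<.4)
    p=W[m]; A=np.c_[2*p,np.ones(len(p))]; c=np.linalg.lstsq(A,(p**2).sum(1),rcond=None)[0]; print('sphere',c[:3].round(4),np.sqrt(c[3]+c[:3]@c[:3]))
    box((abs(Z-.03)<.004)&(X>.4)&(X<.8)&(Y>0.3)&(Y<.5),'block')
E
```

```text
top slide 658 [0.6168 0.0895] [0.1321 0.1344] 82.74 z 0.0599
top stand 383 [ 0.5312 -0.2885] [0.0521 0.1483] 82.37 z 0.0647
top punchtop 27 [ 0.5743 -0.2939] [0.0138 0.0148] 82.09 z 0.1351
top punch 59 [ 0.5689 -0.2993] [0.0319 0.0194] 45.6 z 0.1226
top head 1213 [0.6482 0.1906] [0.1018 0.166 ] 82.47 z 0.2393
top ball 184 [0.5753 0.2213] [0.0407 0.1241] 45.78 z 0.2976
sphere [0.5463 0.2509 0.2827] 0.021580165720113904
top block 712 [0.5243 0.4259] [0.2054 0.1139] 67.18 z 0.03
side slide 701 [0.6224 0.0903] [0.1416 0.1409] 83.06 z 0.0586
side stand 1222 [ 0.5303 -0.288 ] [0.0528 0.1523] 82.34 z 0.064
side punchtop 78 [ 0.5742 -0.294 ] [0.0167 0.0139] 81.82 z 0.1321
side punch 277 [ 0.5748 -0.2945] [0.018  0.0149] 83.98 z 0.1094
side head 832 [0.6472 0.1886] [0.1047 0.1617] 82.81 z 0.2381
side ball 209 [0.5492 0.2423] [0.0294 0.0494] 74.37 z 0.2867
sphere [0.5476 0.2523 0.2822] 0.02060487989118944
side block 518 [0.5061 0.3858] [0.1062 0.1004] 80.64 z 0.0287
```

```bash
cat > /tmp/a.py <<'E'
from h import *
im=np.load('/tmp/side.npz')['f'][...,::-1]
W=np.load('/tmp/side.npz')['W']
c=im[205:275,282:362]; cv2.imwrite('pics/slide.png',cv2.resize(c,None,fx=8,fy=8,interpolation=cv2.INTER_CUBIC))
yaw=np.radians(-7.4); ex=np.array([np.cos(yaw),np.sin(yaw)]); ey=np.array([-ex[1],ex[0]])
b=np.array([.547,.2517])
for n in('side','top'):
    W=np.load('/tmp/%s.npz'%n)['W']; q=W[...,:2]-b; U=q@ex; V=q@ey; Z=W[...,2]
    # pivot at U=.099 ; report silhouettes rel. to ball
    for lab,lo,hi in(('head',.232,.246),('slide',.056,.064),('table',.035,.04),('base',.026,.034)):
        m=(Z>lo)&(Z<hi)&(U>-.05)&(U<.35)&(V<.1)&(V>-.35)
        print(n,lab,m.sum(),'U',np.percentile(U[m],[1,5,50,95,99]).round(4),'V',np.percentile(V[m],[1,5,50,95,99]).round(4))
E
python3 /tmp/a.py; python3 -c "
from rig import robot
from scipy.spatial.transform import Rotation as R
o=robot.get_obs();q=o['ee_rot'];M=R.from_quat(q[[1,2,3,0]]).as_matrix();print(M)"
```

```text
side head 735 U [0.0304 0.0368 0.1074 0.1788 0.1862] V [-0.1004 -0.0981 -0.0765 -0.0342 -0.002 ]
side slide 944 U [0.0274 0.0381 0.0689 0.1359 0.1799] V [-0.2096 -0.2043 -0.1231 -0.0421 -0.0281]
side table 130 U [0.0251 0.0254 0.0984 0.1821 0.187 ] V [-0.2209 -0.2192 -0.1124 -0.0466 -0.0075]
side base 742 U [-0.0437 -0.024   0.0259  0.1755  0.19  ] V [-0.2202 -0.2175 -0.1045  0.084   0.0964]
top head 1173 U [0.0281 0.036  0.1124 0.182  0.1883] V [-0.0976 -0.0951 -0.066  -0.0343 -0.0067]
top slide 733 U [0.024  0.0269 0.0622 0.1019 0.1072] V [-0.2131 -0.2043 -0.1396 -0.0484 -0.0209]
top table 93 U [-2.820e-02  1.000e-04  5.050e-02  1.868e-01  1.898e-01] V [-0.2145 -0.2124 -0.1083 -0.0058  0.085 ]
top base 536 U [-0.0469 -0.0352  0.0184  0.1761  0.1934] V [-0.2153 -0.1874 -0.094   0.0894  0.0981]
[[ 9.63011790e-01  2.69459260e-01 -2.06189312e-05]
 [ 2.69459259e-01 -9.63011790e-01 -3.19939373e-05]
 [-2.84773365e-05  2.52545769e-05 -9.99999999e-01]]
```

View pics/slide.png

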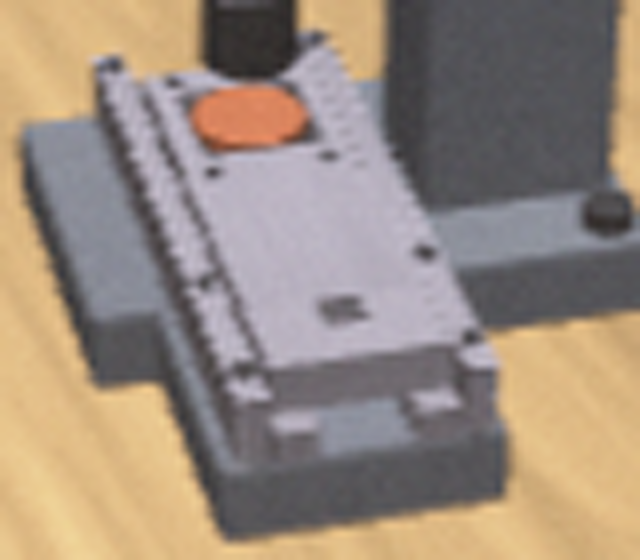

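```bash
cat >> h.py <<'E'
def ray(s,u,v,z):
    p=cv2.undistortPoints(np.array([[[u,v]]],float),np.array(s['mtx']),np.array([s['k1'],0,0,0.]))[0,0]
    a=np.array(s['attitude']); M=R.from_quat(a[[1,2,3,0]]).as_matrix()
    d=M@np.array([*p,1]); c=np.array(s['position']); return c+d*(z-c[2])/d[2]
E
python3 - <<'E'
from h import *
s=robot.snapshot('side'); W=np.load('/tmp/side.npz')['W']
f=lambda x,y:(282+(x+.5)/8-.5,205+(y+.5)/8-.5)
r=ray(s,*f(343,310),.06); 
im=s['frame'].astype(int); m=(im[...,0]-im[...,2]>70)&(im[...,0]>150); m[:, :300]=0;m[:,330:]=0;m[:205]=0;m[235:]=0
v,u=np.nonzero(m); print(m.sum()); d=ray(s,u.mean(),v.mean(),.061)
print('recess',r,'disc',d, np.linalg.norm((r-d)[:2]), np.degrees(np.arctan2((d-r)[1],(d-r)[0]))-90)
for x,y in((320,297),(360,295),(367,325),(325,325)): print(ray(s,*f(x,y),.06))
for x,y in((222,360),(270,372),(455,345),(487,362)): print('corner',ray(s,*f(x,y),.06))
E
```

```text
211
recess [0.58985957 0.05943927 0.06      ] disc [0.61987893 0.2076918  0.061     ] 0.15126128758734714 -11.446937688823027
[0.58587166 0.06879444 0.06      ]
[0.59811962 0.06512591 0.06      ]
[0.59366665 0.04906146 0.06      ]
[0.58141041 0.05393823 0.06      ]
corner [0.54454972 0.04832457 0.06      ]
corner [0.55600251 0.03696783 0.06      ]
corner [0.61487995 0.02895144 0.06      ]
corner [0.62033749 0.01700978 0.06      ]
```

Request:
drive_tool(
  rows=[
    [[0,0,-0.05,-0.18,0],[0,0,-0.1,-0.36,0],[0,0,-0.145,-0.54,0],[0,0,-0.145,-0.72,0],[0,0,-0.145,-0.9,0]],
  ],
  force=20,
)

```text
t: 1.78
ee_pos: [0.1752, -0.6263, 0.361]
ee_rot: [0.001, 0.831, 0.556, -0.0]
ft_force: [0.4, 1.0, 0.1]
finger_gap: 0.532
grasp_force: 0.0
```

Request:
drive_tool(
  rows=[
    [[0.06,0,0,-0.15,0],[0.12,0,0,-0.269,0],[0.18,0,0,-0.269,0],[0.24,0,0,-0.269,0],[0.3,0.001,0,-0.269,0]],
  ],
)

```text
t: 2.4
ee_pos: [0.2926, -0.348, 0.3598]
ee_rot: [0.0, 0.751, 0.66, 0.0]
ft_force: [1.3, -0.5, 0.9]
finger_gap: 0.027
grasp_force: 0.0
```

```bash
cat > st.py <<'E'
from h import *; import sys
# print displacement in tool axes from current TCP to given world xyz
o=robot.get_obs(); q=o['ee_rot']; M=R.from_quat(q[[1,2,3,0]]).as_matrix()
print('t',o['t'],o['ee_pos'].round(4),'psi',np.degrees(np.arctan2(M[1,0],M[0,0])).round(2),'F',o['ft_force'].round(2))
for a in sys.argv[1:]: print(a,(M.T@(np.array(eval(a))-o['ee_pos'])).round(4))
E
python3 st.py "(.547,.2517,.36)"
```

```text
t 2.4 [ 0.2926 -0.348   0.3598] psi 82.57 F [ 1.34 -0.49  0.9 ]
(.547,.2517,.36) [ 6.276e-01  1.747e-01 -3.000e-04]
```

Request:
drive_tool(
  rows=[
    [[0.058,0.016,0,0,0],[0.116,0.032,0,0,0],[0.174,0.048,0,0,0],[0.232,0.064,0,0,0],[0.29,0.08,0,0,0]],
  ],
)

```text
t: 3.02
ee_pos: [0.4092, -0.0706, 0.36]
ee_rot: [0.001, 0.751, 0.66, 0.0]
ft_force: [0.9, -0.5, -0.8]
finger_gap: 0.005
grasp_force: 0.0
```

Request:
drive_tool(
  rows=[
    [[0.058,0.016,0,0,0],[0.116,0.032,0,0,0],[0.174,0.048,0,0,0],[0.232,0.064,0,0,0],[0.29,0.08,0,0,0]],
  ],
)

```text
t: 3.65
ee_pos: [0.526, 0.2069, 0.3599]
ee_rot: [0.0, 0.751, 0.66, 0.0]
ft_force: [0.7, -0.1, -0.1]
finger_gap: 0.005
grasp_force: 0.0
```

Request:
drive_tool(
  rows=[
    [[0.038,0.012,0.02,0,0],[0.038,0.012,0.02,0,0]],
  ],
)

```text
t: 3.9
ee_pos: [0.5418, 0.2427, 0.3365]
ee_rot: [-0.001, 0.75, 0.661, -0.002]
ft_force: [-0.3, -0.2, 0.4]
finger_gap: 0.005
grasp_force: 0.0
```

```bash
python3 st.py "(.547,.2517,.303)"
```

```text
t 3.9 [0.5418 0.2427 0.3365] psi 82.79 F [-0.28 -0.23  0.42]
(.547,.2517,.303) [0.0097 0.0042 0.0335]
```

Request:
drive_tool(
  rows=[
    [[0,0,0,0,0],[0,0,0,0,0]],
  ],
)

```text
t: 4.15
ee_pos: [0.5424, 0.2399, 0.341]
ee_rot: [0.0, 0.752, 0.66, 0.001]
ft_force: [-0.3, -0.1, -0.3]
finger_gap: 0.005
grasp_force: 0.0
```

```bash
python3 st.py "(.547,.2517,.303)"
```

```text
t 4.15 [0.5424 0.2399 0.341 ] psi 82.53 F [-0.27 -0.06 -0.3 ]
(.547,.2517,.303) [0.0122 0.0029 0.0381]
```

Request:
drive_tool(
  rows=[
    [[0.012,0.003,0.03,0,0],[0.012,0.003,0.038,0,0],[0.012,-0.004,0.047,0,0],[0.012,-0.012,0.057,0,0],[0.012,-0.018,0.066,0,0]],
  ],
)

```text
t: 4.78
ee_pos: [0.5249, 0.2553, 0.2783]
ee_rot: [-0.001, 0.751, 0.66, 0.001]
ft_force: [-7.4, 0.4, 9.8]
finger_gap: 0.004
grasp_force: 5.2
```

Request:
drive_tool(
  rows=[
    [[0,-0.007,0.012,0,0],[0,-0.012,0.026,0,0],[0,-0.016,0.043,0,0],[0,-0.019,0.06,0,0],[0,-0.019,0.073,0,0]],
  ],
)

```text
t: 5.4
ee_pos: [0.5067, 0.2575, 0.2028]
ee_rot: [-0.001, 0.751, 0.66, 0.001]
ft_force: [-4.1, 0.6, 5.6]
finger_gap: 0.005
grasp_force: 3.1
```

Request:
drive_tool(
  rows=[
    [[0,0,0.005,0,0],[0,0,0.01,0,0],[0,0,0.01,0,0]],
  ],
)

```text
t: 5.78
ee_pos: [0.5071, 0.2574, 0.1924]
ee_rot: [-0.0, 0.751, 0.66, 0.0]
ft_force: [-4.5, 0.5, 5.3]
finger_gap: 0.004
grasp_force: 2.8
```

```bash
python3 st.py; python3 - <<'E'
from h import *
s=robot.snapshot('side'); save(s,'lev.png',(230,80,170,130),4)
E
```

```text
t 5.775 [0.5071 0.2574 0.1924] psi 82.57 F [-4.45  0.46  5.34]
```

View pics/lev.png

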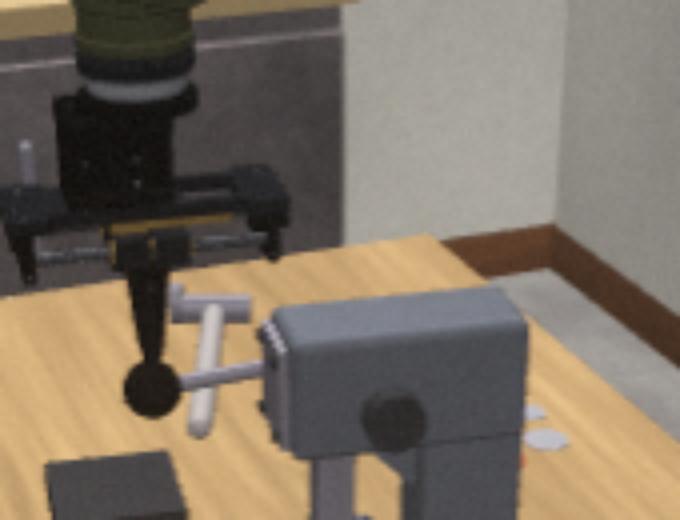

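Request:
drive_tool(
  rows=[
    [[0,0.003,0.003,0,0],[0,0.004,0.006,0,0],[0,0.004,0.006,0,0]],
  ],
)

```text
t: 6.2
ee_pos: [0.5113, 0.2571, 0.1886]
ee_rot: [-0.0, 0.751, 0.66, 0.001]
ft_force: [-8.4, 0.4, 12.9]
finger_gap: 0.002
grasp_force: 6.3
```

Request:
drive_tool(
  rows=[
    [[0,0,-0.04,0,0],[0,0,-0.09,0,0],[0,0,-0.14,0,0.3],[0,0,-0.18,0,0.3],[0,0,-0.18,0,0.3]],
  ],
)

```text
t: 6.82
ee_pos: [0.5128, 0.2568, 0.3702]
ee_rot: [0.002, 0.752, 0.66, 0.004]
ft_force: [1.0, 0.0, 0.1]
finger_gap: 0.262
grasp_force: 0.0
```

```bash
python3 - <<'E'
from h import *
s=robot.snapshot('side'); W=cloud(s); Z=W[...,2]; X,Y=W[...,0],W[...,1]
d=robot.find_in('lever_ball',s); print(d[:2])
m=(Z>.255)&(Z<.32)&(X>.45)&(X<.6)&(Y>0.15)&(Y<.32); p=W[m]; print(len(p),np.median(p,0))
# punch, stand frame refine
m=(Z>.072)&(Z<.14)&(X>.555)&(X<.595)&(Y<-.27)&(Y>-.32); p=W[m]; print(len(p),p.mean(0),p.min(0),p.max(0))
print(np.median(p[p[:,2]>.131],0), cv2.minAreaRect(p[:,:2].astype(np.float32)))
E
python3 st.py "(.5745,-.2938,.25)"
```

```text
[{'bbox': [273.3, 128.3, 32.4, 28.2], 'score': 0.51}, {'bbox': [384.6, 312.7, 11.9, 32.3], 'score': 0.27}]
234 [0.54651236 0.24083589 0.28409435]
278 [ 0.57296044 -0.29701604  0.10767159] [ 0.56667672 -0.30251919  0.07217255] [ 0.58289637 -0.28542633  0.1350839 ]
[ 0.57429446 -0.29434661  0.13338239] ((0.5751402378082275, -0.29421743750572205), (0.016278022900223732, 0.015776343643665314), 82.0816650390625)
t 6.925 [0.5113 0.2565 0.3647] psi 82.57 F [ 0.35  0.5  -1.42]
(.5745,-.2938,.25) [-0.5374  0.1337  0.1149]
```

Request:
drive_tool(
  rows=[
    [[-0.06,0.015,0,0,0.35],[-0.12,0.03,0,0,0.35],[-0.18,0.045,0,0,0.35],[-0.24,0.06,0,0,0.35],[-0.3,0.075,0,0,0.35]],
  ],
)

```text
t: 7.55
ee_pos: [0.546, -0.0522, 0.362]
ee_rot: [-0.001, 0.751, 0.66, -0.001]
ft_force: [1.1, -0.9, -0.5]
finger_gap: 0.353
grasp_force: 0.0
```

Request:
drive_tool(
  rows=[
    [[-0.06,0.015,0.03,0,0.35],[-0.12,0.03,0.06,0,0.35],[-0.18,0.045,0.1,0,0.35],[-0.237,0.058,0.13,0,0.35],[-0.237,0.058,0.16,0,0.35]],
  ],
)

```text
t: 8.18
ee_pos: [0.5728, -0.2954, 0.2018]
ee_rot: [-0.001, 0.752, 0.659, -0.001]
ft_force: [1.4, -0.4, -0.4]
finger_gap: 0.349
grasp_force: 0.0
```

Request:
drive_tool(
  rows=[
    [[0,0,0,0,0.35],[0,0,0,0,0.35]],
  ],
)

```text
t: 8.43
ee_pos: [0.5737, -0.292, 0.2044]
ee_rot: [-0.001, 0.751, 0.66, -0.0]
ft_force: [0.7, -0.5, -0.6]
finger_gap: 0.347
grasp_force: 0.0
```

```bash
python3 st.py "(.5748,-.294,.073)"; python3 -c "
from h import *
s=robot.snapshot('side'); save(s,'gr.png',(300,220,160,130),4)"
```

```text
t 8.425 [ 0.5737 -0.292   0.2044] psi 82.62 F [ 0.69 -0.52 -0.58]
(.5748,-.294,.073) [-0.002   0.0015  0.1314]
```

View pics/gr.png

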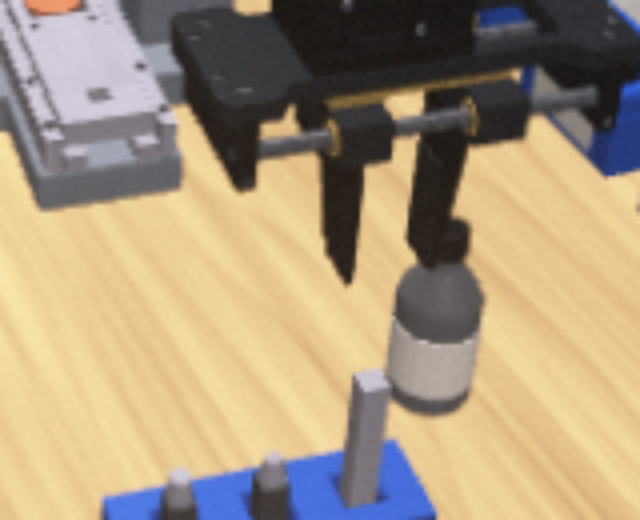

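Request:
drive_tool(
  rows=[
    [[-0.002,0.0015,0.04,0,0.35],[-0.002,0.0015,0.08,0,0.35],[-0.002,0.0015,0.11,0,0.35],[-0.002,0.0015,0.131,0,0.35],[-0.002,0.0015,0.131,0,0.35]],
  ],
)

```text
t: 9.1
ee_pos: [0.575, -0.2938, 0.0731]
ee_rot: [-0.001, 0.751, 0.66, -0.0]
ft_force: [-0.9, -0.2, -0.3]
finger_gap: 0.352
grasp_force: 0.0
```

Request:
drive_tool(
  rows=[
    [[0,0,0,0,0.05],[0,0,0,0,0.05],[0,0,0,0,0.05],[0,0,0,0,0.05],[0,0,0,0,0.05]],
  ],
  force=55,
)

```text
t: 9.72
ee_pos: [0.5762, -0.2953, 0.0753]
ee_rot: [0.001, 0.751, 0.66, 0.0]
ft_force: [-0.7, 0.6, 6.0]
finger_gap: 0.144
grasp_force: 55.0
```

Request:
drive_tool(
  rows=[
    [[0,0,-0.03,0,0.05],[0,0,-0.07,0,0.05],[0,0,-0.11,0,0.05],[0,0,-0.11,0,0.05]],
  ],
)

```text
t: 10.22
ee_pos: [0.5769, -0.2958, 0.1875]
ee_rot: [0.003, 0.751, 0.66, 0.001]
ft_force: [0.1, -0.5, -1.9]
finger_gap: 0.147
grasp_force: 55.0
```

```bash
python3 st.py "(.5899,.0594,.18)"; python3 -c "
from h import *
s=robot.snapshot('side'); save(s,'lift.png',(300,220,160,130),4)"
```

```text
t 10.225 [ 0.5769 -0.2958  0.1875] psi 82.6 F [ 0.09 -0.47 -1.91]
(.5899,.0594,.18) [ 0.354  -0.0329  0.0063]
```

View pics/lift.png

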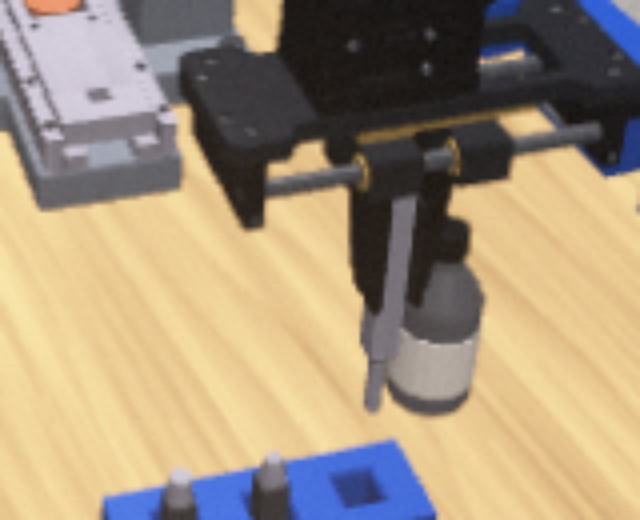

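Request:
drive_tool(
  rows=[
    [[0.06,-0.0055,0,0,0.05],[0.12,-0.011,0,0,0.05],[0.18,-0.0165,0,0,0.05],[0.24,-0.022,0,0,0.05],[0.3,-0.0275,0,0,0.05]],
  ],
)

```text
t: 10.9
ee_pos: [0.5846, 0.0083, 0.1801]
ee_rot: [-0.002, 0.751, 0.66, -0.002]
ft_force: [1.2, -0.5, -1.9]
finger_gap: 0.142
grasp_force: 55.0
```

Request:
drive_tool(
  rows=[
    [[0.03,-0.003,0.01,0,0.05],[0.053,-0.004,0.025,0,0.05],[0.053,-0.004,0.03,0,0.05],[0.053,-0.004,0.03,0,0.05],[0.053,-0.004,0.03,0,0.05]],
  ],
)

```text
t: 11.52
ee_pos: [0.5894, 0.0584, 0.1535]
ee_rot: [0.0, 0.752, 0.66, -0.0]
ft_force: [0.4, 0.5, -1.3]
finger_gap: 0.145
grasp_force: 55.0
```

```bash
python3 st.py "(.5899,.0594,.15)"; python3 -c "
from h import *
s=robot.snapshot('side'); save(s,'rec.png',(282,175,100,75),8)
np.savez('/tmp/rec',**{k:np.array(v) for k,v in s.items()})
W=cloud(s);X,Y,Z=W[...,0],W[...,1],W[...,2]
for lo,hi in((.075,.085),(.085,.095),(.095,.105),(.105,.115),(.115,.125),(.125,.14)):
  m=(Z>lo)&(Z<hi)&(abs(X-.59)<.02)&(abs(Y-.06)<.03); print(lo,m.sum(),W[m].mean(0).round(4),W[m].min(0).round(4),W[m].max(0).round(4)) if m.any() else print(lo)
"
```

```text
t 11.525 [0.5894 0.0584 0.1535] psi 82.54 F [ 0.44  0.52 -1.32]
(.5899,.0594,.15) [0.001  0.0003 0.0035]
0.075 3 [0.5878 0.0582 0.0835] [0.5852 0.056  0.082 ] [0.5896 0.0603 0.0845]
0.085 10 [0.5874 0.058  0.0903] [0.5853 0.0549 0.086 ] [0.5906 0.0611 0.0941]
0.095 10 [0.5879 0.0576 0.1003] [0.5846 0.0535 0.0957] [0.5909 0.06   0.1041]
0.105 10 [0.587  0.0576 0.1102] [0.5845 0.0556 0.1056] [0.5895 0.0605 0.1138]
0.115 14 [0.5869 0.0536 0.1219] [0.58   0.0495 0.1167] [0.5928 0.0583 0.1244]
0.125 30 [0.5866 0.0543 0.1326] [0.581  0.0507 0.1255] [0.5938 0.0591 0.1393]
```

View pics/rec.png

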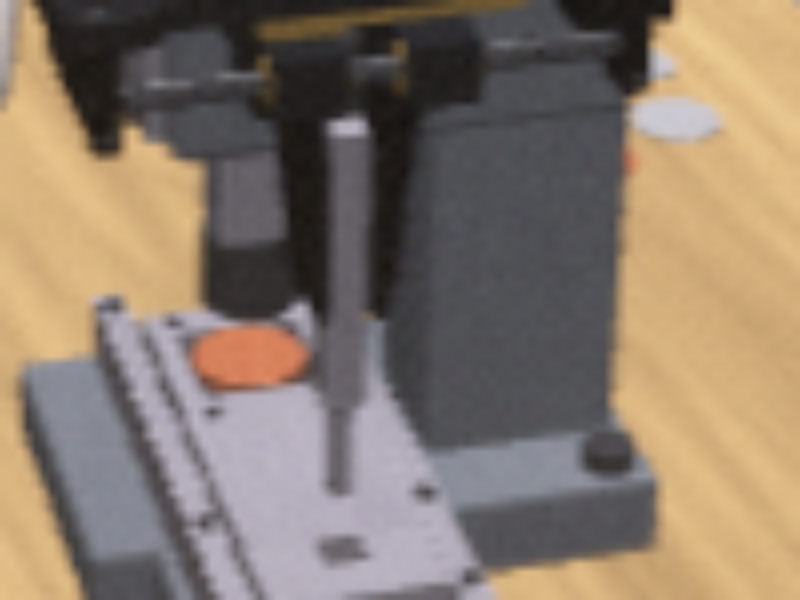

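```bash
python3 -c "
from h import *
s=dict(np.load('/tmp/rec.npz'))
g=s['frame'].astype(int).sum(2)//3
print(g[240:248,318:332])
f=lambda x,y:(282+(x+.5)/8-.5,175+(y+.5)/8-.5)
b=g[239:249,317:333]; w=np.clip(165-b,0,None)
print('tip',ray(s,*f(340,488),.0835),ray(s,*f(340,488),.081),'rec',ray(s,*f(343,549.5),.06))
w=np.clip(g[240:247,319:331].max()-12-g[240:247,319:331],0,None); v,u=np.mgrid[240:247,319:331]
uu,vv=(w*u).sum()/w.sum(),(w*v).sum()/w.sum(); print(uu,vv,ray(s,uu,vv,.06))
print(s['range_z'][240:248,320:330])
W=cloud(s); print(W[240:248,320:330,2].round(3))
"
```

```text
[[184 182 183 178 180 183 182 184 180 177 174 179 175 177]
 [182 180 177 181 176 180 179 177 178 181 178 178 180 185]
 [181 181 182 164 140 128 115 103 118 155 184 183 183 185]
 [183 184 182 155 105 105 101 108 115 156 180 181 183 184]
 [186 181 185 168 130 106 105 108 102 112 161 184 186 182]
 [184 184 185 186 161 134 149 158 174 187 185 183 185 183]
 [184 184 182 184 182 182 185 184 185 186 187 184 185 185]
 [179 182 184 181 183 182 183 184 185 185 186 182 186 186]]
tip [0.58873861 0.05994558 0.0835    ] [0.59021333 0.06337681 0.081     ] rec [0.5899668 0.0596939 0.06     ]
324.25378151260503 243.25294117647059 [0.58953009 0.05985363 0.06      ]
[[1.1578914 1.1603833 1.154741  1.158099  1.1582519 1.1569502 1.1549168
  1.1545305 1.1573111 1.1597608]
 [1.1536024 1.1504643 1.1502583 1.1565654 1.153133  1.1551234 1.1527822
  1.1523806 1.1530755 1.158553 ]
 [1.1506383 1.149848  1.1485047 1.1498624 1.1464958 1.1523236 1.1538863
  1.1508925 1.1521658 1.1512376]
 [1.1510681 1.1421323 1.1498642 1.1529908 1.1530327 1.1557512 1.1547122
  1.1479201 1.1437845 1.1457886]
 [1.1416746 1.1398007 1.
[... 200 characters left out ...]
1378089 1.1382368 1.1343157 1.133787  1.1319481 1.1314949
  1.1308392 1.1336223 1.1343241]
 [1.132436  1.1279707 1.1333528 1.1282921 1.1302239 1.1301513 1.126661
  1.1303937 1.1311048 1.1308076]]
[[0.058 0.057 0.06  0.058 0.058 0.059 0.06  0.06  0.058 0.057]
 [0.058 0.06  0.06  0.057 0.059 0.057 0.059 0.059 0.059 0.055]
 [0.058 0.058 0.059 0.058 0.06  0.057 0.056 0.058 0.057 0.057]
 [0.055 0.06  0.056 0.054 0.054 0.053 0.053 0.057 0.059 0.058]
 [0.058 0.06  0.054 0.053 0.053 0.051 0.054 0.055 0.059 0.06 ]
 [0.056 0.06  0.06  0.049 0.05  0.059 0.057 0.057 0.059 0.06 ]
 [0.06  0.056 0.056 0.058 0.059 0.06  0.06  0.06  0.059 0.058]
 [0.057 0.06  0.057 0.06  0.058 0.059 0.061 0.058 0.058 0.058]]
```

Request:
drive_tool(
  rows=[
    [[-0.001,0.0005,0.01,0,0.05],[-0.001,0.0005,0.018,0,0.05],[-0.001,0.0005,0.024,0,0.05],[-0.001,0.0005,0.029,0,0.05]],
  ],
)

```text
t: 12.08
ee_pos: [0.5895, 0.0583, 0.124]
ee_rot: [-0.0, 0.751, 0.66, -0.0]
ft_force: [0.7, -0.3, -1.9]
finger_gap: 0.144
grasp_force: 55.0
```

Request:
drive_tool(
  rows=[
    [[0,0,0.004,0,0.05],[0,0,0.007,0,0.05],[0,0,0.01,0,0.05],[0,0,0.01,0,0.05]],
  ],
)

```text
t: 12.58
ee_pos: [0.5898, 0.0584, 0.1151]
ee_rot: [-0.0, 0.751, 0.66, 0.0]
ft_force: [-2.9, -0.2, 2.7]
finger_gap: 0.144
grasp_force: 55.0
```

Request:
drive_tool(
  rows=[
    [[0,0,0.003,0,0.05],[0,0,0.005,0,0.05],[0,0,0.005,0,0.05],[0,0,0.005,0,0.05]],
  ],
)

```text
t: 13.08
ee_pos: [0.5901, 0.0583, 0.1101]
ee_rot: [0.0, 0.751, 0.66, 0.0]
ft_force: [-1.6, 0.6, 4.6]
finger_gap: 0.145
grasp_force: 55.0
```

Request:
drive_tool(
  rows=[
    [[-0.004,0,0,0,0.05],[-0.008,0,0,0,0.05],[-0.013,0,0,0,0.05],[-0.018,0,0,0,0.05],[-0.024,0,0,0,0.05]],
  ],
  force=60,
)

```text
t: 13.7
ee_pos: [0.5867, 0.0343, 0.1092]
ee_rot: [-0.0, 0.751, 0.66, 0.0]
ft_force: [1.2, 4.2, -0.8]
finger_gap: 0.147
grasp_force: 60.0
```

Request:
drive_tool(
  rows=[
    [[-0.01,0,0,0,0.05],[-0.02,0,0,0,0.05],[-0.03,0,0,0,0.05],[-0.038,0,0,0,0.05],[-0.044,0,0,0,0.05]],
  ],
)

```text
t: 14.32
ee_pos: [0.5809, -0.0096, 0.1092]
ee_rot: [-0.0, 0.751, 0.66, 0.0]
ft_force: [2.8, 4.5, -1.6]
finger_gap: 0.146
grasp_force: 60.0
```

Request:
drive_tool(
  rows=[
    [[-0.003,0,0,0,0.05],[-0.006,0,0,0,0.05],[-0.006,0,0,0,0.05]],
  ],
)

```text
t: 14.7
ee_pos: [0.5803, -0.0138, 0.1092]
ee_rot: [-0.001, 0.751, 0.66, 0.001]
ft_force: [2.9, 8.4, -2.8]
finger_gap: 0.143
grasp_force: 60.0
```

```bash
python3 st.py; python3 -c "
from h import *
s=robot.snapshot('side'); save(s,'out.png',(272,180,110,90),7)"
```

```text
t 14.7 [ 0.5803 -0.0138  0.1092] psi 82.57 F [ 2.91  8.37 -2.79]
```

View pics/out.png

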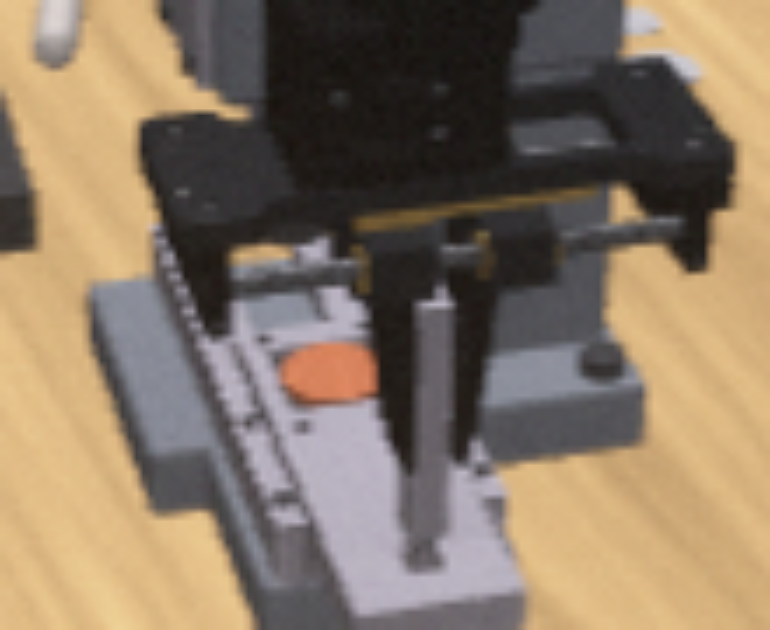

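Request:
drive_tool(
  rows=[
    [[-0.003,0,0,0,0.05],[-0.003,0,0,0,0.05]],
  ],
)

```text
t: 15.0
ee_pos: [0.5801, -0.0149, 0.1093]
ee_rot: [-0.002, 0.752, 0.66, 0.003]
ft_force: [4.7, 12.4, -1.9]
finger_gap: 0.146
grasp_force: 60.0
```

Request:
drive_tool(
  rows=[
    [[0.006,0,0,0,0.05],[0.006,0,0,0,0.05],[0.006,0,-0.03,0,0.05],[0.006,0,-0.06,0,0.05],[0.006,0,-0.09,0,0.05]],
  ],
)

```text
t: 15.62
ee_pos: [0.5797, -0.0132, 0.1999]
ee_rot: [-0.0, 0.751, 0.66, -0.002]
ft_force: [0.2, 0.1, -2.3]
finger_gap: 0.148
grasp_force: 60.0
```

```bash
python3 st.py "(.575,-.2938,.19)"; python3 -c "
from h import *
s=robot.snapshot('side')
W=cloud(s);X,Y,Z=W[...,0],W[...,1],W[...,2]
ps=[]
for lo in np.arange(.09,.235,.01):
  m=(Z>lo)&(Z<lo+.01)&(abs(X-.58)<.012)&(abs(Y+.015)<.025); print(round(lo,3),m.sum(),W[m].mean(0).round(4)) if m.any() else 0
im=s['frame'].astype(int); m=(im[...,0]-im[...,2]>70)&(im[...,0]>150)&(Z>.05)&(X<.75); print('disc',m.sum(),W[m].mean(0))
"
```

```text
t 15.625 [ 0.5797 -0.0132  0.1999] psi 82.59 F [ 0.22  0.11 -2.26]
(.575,-.2938,.19) [-0.2788  0.0315  0.0104]
0.12 2 [ 0.5793 -0.0116  0.1291]
0.13 13 [ 0.5788 -0.0128  0.1345]
0.14 14 [ 0.5775 -0.014   0.1448]
0.15 16 [ 0.5781 -0.0131  0.1544]
0.16 18 [ 0.578  -0.0159  0.1662]
0.17 22 [ 0.5769 -0.0163  0.1748]
0.18 26 [ 0.5768 -0.0165  0.1839]
0.19 28 [ 0.5783 -0.0176  0.1946]
0.2 40 [ 0.5795 -0.0192  0.2051]
0.21 40 [ 0.5813 -0.0211  0.2155]
0.22 41 [ 0.5819 -0.022   0.2252]
0.23 44 [ 0.5808 -0.0216  0.2351]
disc 2860 [0.17843287 1.39947026 0.17951247]
```

Request:
drive_tool(
  rows=[
    [[-0.056,0.0063,0,0,0.05],[-0.112,0.0126,0,0,0.05],[-0.168,0.019,0,0,0.05],[-0.224,0.0252,0,0,0.05],[-0.279,0.0315,0,0,0.05]],
  ],
)

```text
t: 16.3
ee_pos: [0.5746, -0.2952, 0.1983]
ee_rot: [-0.001, 0.751, 0.66, -0.001]
ft_force: [0.0, 0.3, -1.2]
finger_gap: 0.144
grasp_force: 60.0
```

Request:
drive_tool(
  rows=[
    [[0,0,0.02,0,0.05],[0,0,0.04,0,0.05],[0,0,0.04,0,0.05],[0,0,0.04,0,0.05]],
  ],
)

```text
t: 16.8
ee_pos: [0.5761, -0.2917, 0.1595]
ee_rot: [-0.0, 0.751, 0.661, -0.0]
ft_force: [0.2, -0.3, -1.9]
finger_gap: 0.145
grasp_force: 60.0
```

```bash
python3 st.py "(.575,-.2938,.0731)"; python3 -c "
from h import *
s=robot.snapshot('side'); save(s,'back.png',(315,240,120,90),6)
W=cloud(s);X,Y,Z=W[...,0],W[...,1],W[...,2]
for lo in np.arange(.07,.19,.01):
  m=(Z>lo)&(Z<lo+.01)&(abs(X-.575)<.014)&(abs(Y+.295)<.025); print(round(lo,3),m.sum(),W[m].mean(0).round(4)) if m.any() else 0"
```

```text
t 16.8 [ 0.5761 -0.2917  0.1595] psi 82.7 F [ 0.18 -0.27 -1.85]
(.575,-.2938,.0731) [-0.0023 -0.0008  0.0864]
0.08 3 [ 0.5755 -0.29    0.0885]
0.09 15 [ 0.5736 -0.2917  0.0963]
0.1 18 [ 0.5736 -0.2914  0.1052]
0.11 15 [ 0.5736 -0.2916  0.1149]
0.12 24 [ 0.573  -0.2935  0.1271]
0.13 41 [ 0.5719 -0.2931  0.1353]
0.14 40 [ 0.5725 -0.2935  0.1451]
0.15 31 [ 0.5748 -0.295   0.1557]
0.16 59 [ 0.5736 -0.2978  0.1642]
0.17 66 [ 0.5756 -0.299   0.1749]
0.18 66 [ 0.5764 -0.2994  0.1851]
```

View pics/back.png

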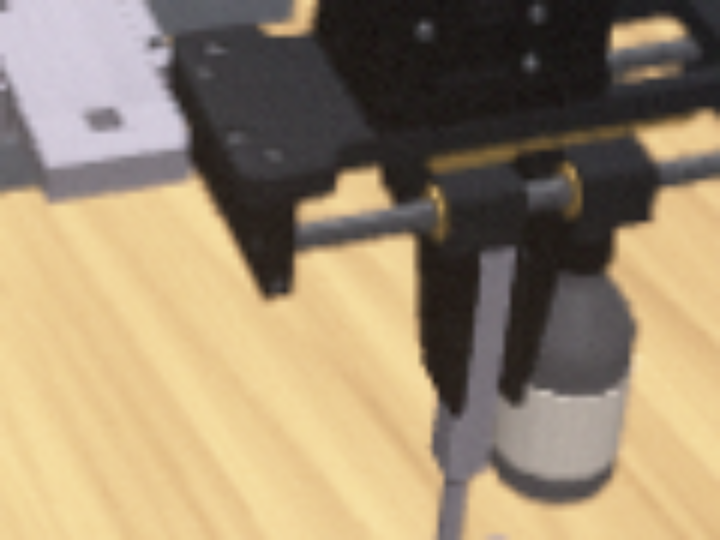

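Request:
drive_tool(
  rows=[
    [[-0.0042,-0.0005,0,0,0.05],[-0.0042,-0.0005,0.02,0,0.05],[-0.0042,-0.0005,0.035,0,0.05],[-0.0042,-0.0005,0.045,0,0.05],[-0.0042,-0.0005,0.052,0,0.05]],
  ],
)

```text
t: 17.48
ee_pos: [0.5745, -0.2966, 0.1062]
ee_rot: [-0.001, 0.751, 0.66, -0.0]
ft_force: [-0.1, -0.2, -2.0]
finger_gap: 0.147
grasp_force: 60.0
```

Nose is in the pocket; the shank is about to enter.

Request:
drive_tool(
  rows=[
    [[0,0,0.007,0,0.05],[0,0,0.013,0,0.05],[0,0,0.019,0,0.05],[0,0,0.024,0,0.05]],
  ],
)

```text
t: 17.98
ee_pos: [0.575, -0.297, 0.0834]
ee_rot: [0.0, 0.751, 0.66, 0.0]
ft_force: [-0.4, 0.6, -1.4]
finger_gap: 0.144
grasp_force: 60.0
```

Request:
drive_tool(
  rows=[
    [[0.001,0,0.004,0,0.05],[0.001,0,0.007,0,0.05],[0.001,0,0.007,0,0.05]],
  ],
)

```text
t: 18.35
ee_pos: [0.5749, -0.2958, 0.0764]
ee_rot: [-0.0, 0.751, 0.66, -0.0]
ft_force: [0.3, 0.2, -2.0]
finger_gap: 0.146
grasp_force: 60.0
```

Request:
drive_tool(
  rows=[
    [[0,0,0.002,0,0.05],[0,0,0.002,0,0.25],[0,0,0.002,0,0.32],[0,0,0.002,0,0.35],[0,0,0.002,0,0.35]],
  ],
  force=10,
)

```text
t: 18.98
ee_pos: [0.5751, -0.296, 0.0747]
ee_rot: [0.0, 0.751, 0.66, 0.0]
ft_force: [-0.2, 0.4, 0.2]
finger_gap: 0.347
grasp_force: 0.0
```

Request:
drive_tool(
  rows=[
    [[0,0,-0.03,0,0.35],[0,0,-0.07,0,0.35],[0,0,-0.12,0,0.35],[0,0,-0.17,0,0.35],[0,0,-0.2,0,0.35]],
  ],
)

```text
t: 19.6
ee_pos: [0.5758, -0.2964, 0.2785]
ee_rot: [0.002, 0.751, 0.66, 0.001]
ft_force: [0.3, -0.4, -0.4]
finger_gap: 0.352
grasp_force: 0.0
```

```bash
python3 st.py; python3 -c "
from h import *
s=robot.snapshot('side'); save(s,'end.png',(270,110,170,220),2.7)
W=cloud(s);X,Y,Z=W[...,0],W[...,1],W[...,2]
m=(Z>.072)&(Z<.15)&(X>.55)&(X<.6)&(Y<-.27)&(Y>-.32); p=W[m]; print(len(p),p.max(0)); 
for lo in (.07,.09,.11): q=p[(p[:,2]>lo)&(p[:,2]<lo+.02)]; print(q.mean(0))
d=robot.masks_of('disc_mid',s)
for e in d[:2]: print(e['score'],np.nanmedian(W[e['pixels']],0))
"
```

```text
t 19.6 [ 0.5758 -0.2964  0.2785] psi 82.61 F [ 0.28 -0.39 -0.37]
274 [ 0.58162171 -0.28486624  0.13596401]
[ 0.57176721 -0.29801477  0.08094943]
[ 0.57191488 -0.29828261  0.10015255]
[ 0.5717784  -0.29853628  0.12003894]
```

View pics/end.png

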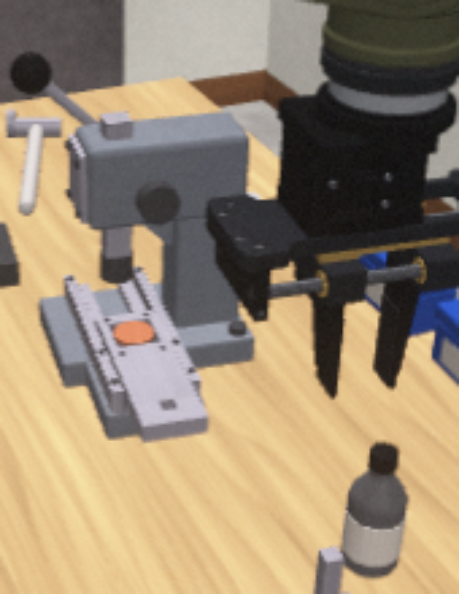

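The lever is up, the slide is out with the disc in its nest, and the punch stands upright at full depth (top at 0.135 m).

```bash
python3 -c "
from rig import robot
print(robot.hand_in())"
```

```text
the job is handed in; nothing more can be done
None
```

The job is handed in at about 20 s of the 72 s allowed, with no verdict returned: the last picture and depth readings show the disc stamped and in its nest, the lever up, the slide pushed to its stop and the punch upright at full depth in its pocket.

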